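Pump up the air duster until its pressure pin stands fully out

ROBOT

A 7-joint arm with a two-finger parallel gripper is mounted at the origin on a cart in front of the work surface, level with it; the furniture and walls round the work are solid. World frame = base frame: x ahead of the robot, y to its left, z up, the work surface at z = 0. Lengths are in mm, angles in rad, forces in N, time in s.
With the tool pointing down it reaches from about 425 to 950 mm from the base axis. Payload 16.7 kg.
Tool frame: the origin (TCP) lies on the centre line of the jaws, within the pads' length; the fingertips stand 14 mm ahead of it and the grasp point (between the pads) lies 5 mm behind it; z points along the fingers, y is the line along which they close (so a half turn about z gives the same grasp; the last joint's range is limited). The gripper opens to 94 mm and grips with 3 to 60 N. Pads are 16 mm wide; open, the fingers measure 119 mm over their backs; the gripper's body (75 mm by 177 mm) begins 78 mm behind the grasp point.
Start: joints at [-1.359, 0.426, 0.074, 1.606, -0.034, 1.111, -0.067], TCP at [238.924, 631.261, 219.467] pointing down, gripper open.
Joint ranges: [-2.85, 2.85], [-0.5, 2.14], [-1.23, 1.37], [0.21, 2.46], [-1.02, 4.16], [0.16, 2.05], [-2.73, 2.73]. Speed limits (rad/s): [1.89, 1.89, 2.39, 2.39, 3.01, 3.01, 3.01].

INTERFACE

Orientations are given as a unit quaternion [w, x, y, z].
In Python, from station import arm, vision, read_state gives the robot as it stands (arm), with the cameras (vision) and the readings as plain functions.
- The arm moves only by the tool jog_arm, called after "Request:" as name(argument=value, ...) on one line, values as JSON. Schema: {"type":"object","properties":{"segments":{"type":"array","items":{"type":"object","properties":{"tx":{"type":"number"},"ty":{"type":"number"},"tz":{"type":"number"},"wx":{"type":"number"},"wy":{"type":"number"},"wz":{"type":"number"}},"additionalProperties":false},"minItems":1,"maxItems":8},"aperture":{"type":"number"},"clamp_n":{"type":"number"},"only":{"type":"string"},"quiet":{"type":"boolean"},"lines":{"type":"string"}},"required":["segments"],"additionalProperties":false}. segments is a list of rows, 1 to 8 of them, each an object with the fields tx, ty, tz (the shift in shares of 0.8 m (1.0 is 0.8 m)), wx, wy, wz (a rotation vector in parts of the range, where 1.0 means 4 rad); a field left out counts as zero; each row is the pose to reach, as a shift and turn from the pose commanded when the call began, along the tool's axes at that moment; what a row does not reach only later rows make up. A row lasts 1/8 s, in which the tool goes at most 62.5 mm and 0.188 rad, less where a joint would pass 70% of its speed; a pose out of reach is approached as far as the arm can. aperture is the finger opening in mm, set as the call begins (left out keeps the last). The fingers move at their own pace and stop on an object; clamp_n is the grip in N (left out, the last holds). Time passes only in rows, so rows that do not move let the fingers close. The tool returns the time, the measured TCP pose, the force, the opening and the grip force at its end. only (a regular expression) keeps the lines of the reply that match it, lines (a string "A,B") keeps lines A to B, and quiet returns only ok. Input that does not fit is refused with a message, and nothing moves.
- read_state(): the state, without advancing time (a new reading comes with each control period).
- vision.grab_frame(name): name is "scene" or "top" or "wrist"; returns the picture (384x512x3 uint8, red, green, blue); there is no depth.
- vision.camera_info(name): a dict with "mtx" (3x3 intrinsics, pixels), "R" (3x3) and "t" (3): a world point X has camera coordinates R X + t. Camera axes: x right, y down, z forward; pixel columns grow to the right and rows downward; lengths in mm; the calibration is good to about 2 mm. A picture is of the moment at which its call begins: read the wrist's pose just before it. camera_info takes no time and is no camera call; for the wrist camera it gives the pose at the moment of the call.
- arm.job_done(): hands the job in; it is judged then, once.
The state is a dict: "time_s": time; "joint_positions": joint angles; "qvel": joint speeds; "joint_torque": joint torques, N m; "tool_pos": TCP position; "orientation": TCP orientation; "wrist_force": force on the tool from outside, world axes, zero at the start; "torque": the same for the moment, N m; "gripper_width": finger opening in mm; "gripper_force": force on a finger pad.
Only numpy, scipy, OpenCV 4.12 (cv2) and the standard library are available. Lean on these libraries where they do the work, as an engineer would, in place of code of your own. Each camera call takes 0.05 s, during which the arm holds its last target. There are 200 camera calls.

TASK

Get the hand-pumped air duster ready for blowing out the keyboard: with a fingertip swing its orange lock tab right out from under the black plunger, then press the plunger fully down and let it spring all the way back up, stroke after stroke, until the red pressure pin stands fully out and the green band at its foot shows; leave the plunger up and the tab clear. Nothing needs gripping, only pushing and pressing: do not lift, tip or shove the duster, do not touch the pressure pin, and leave the other things on the desk where they are.

Things in the scene. Friction and masses are not known exactly. Their poses are not given: they have to be found in the camera images.
- air_duster: air duster, loose on the desk: round blue canister 100 mm across, 0.85 kg, black head whose flat deck is 120 mm above the desk. Origin: centre of its underside, z up along the pump axis. In its frame the pressure pin is at -x, the orange lock tab at -y, a short air nozzle at +y (to 87 mm from the axis, 106 mm above the desk). It slides or tips if shoved
- plunger_top (a point): centre of the top of the plunger: a black mushroom cap 38 mm across and 14 mm thick on a steel rod on the duster's axis; its top is 172 mm above the desk when up
- plunger (a joint): how far the plunger is pressed down, m: 0 = up, 0.020 = bottom. A spring pushes it back up; it takes 5 N at the top and up to about 14 N at the bottom. While the lock tab's block is under the cap it stops after 2 mm
- pressure_pin (a joint): how far the pin is out, m: 0 = sunk in its collar, 0.024 or more = fully out (it ends at 0.025 to 0.028); starts at 0 to 0.011. Each full plunger stroke (0.017 or more down, then back to under 0.002) brings it 0.005 to 0.006 further out by an inner ratchet, the first stroke 0.003 to 0.009. It stays out by itself; once it is fully out more strokes do nothing
- pin_top (a point): centre of the top of the pressure pin: red rod 11 mm thick, 37 mm from the duster's axis toward its -x, in an aluminium collar; its top is 4.5 mm above the deck when sunk and about 31 mm when fully out (level with the pressed plunger's top). The green band at its foot comes out of the collar only when it is fully out
- lock_tab (a joint): angle of the orange lock tab about its upright hinge, rad: 0 = its block is under the plunger cap (starts at 0 to 0.2); grows clockwise as seen from above, to a stop at 1.25; the cap passes the block freely from 0.95 on. Light friction (0.4 N at the ear) keeps it where it is left
- tab_ear (a point): 8 mm below the top of the tab's upright ear, the part to push: 29 mm from the hinge, on the side away from the plunger; plate 5 mm thick, 22 mm long along the lever, 26 mm high, top 161.5 mm above the desk. At angle 0 the ear points to the duster's -y and is pushed toward its -x, the pin's side, round the hinge
- tab_hinge (a point): the hinge of the lock tab, 34 mm from the duster's axis toward its -y; 15.5 mm above the deck
- gel_bottle: hand gel bottle with a black cap, 47 mm thick, 160 mm tall, standing; origin under its centre
- clip_box: clear box of paper clips, 46 x 62 x 20 mm; origin under its centre
- sticky_pad: green pad of sticky notes, 50 x 51 x 43 mm with a curled top sheet; origin under its centre
- staples_box: small carton of staples, white and red, 34 x 56 x 14 mm; origin under its centre
- phone_dock: black charging dock with a tilted glossy slab, 103 x 85 mm, 150 mm tall; origin under its centre

How it is judged (in metres and radians):
On the way, in this order (a step that is already met when the one before it is completed fails the run):
1. the lock tab is swung clear of the plunger (value of joint lock_tab above 0.95 rad and value of joint pressure_pin below 0.0175 m), for 0.2 s.
2. the pressure pin has been pumped fully out (value of joint pressure_pin above 0.024 m), for 0.2 s.
At the end, for the whole second after the job is handed in: the pressure pin is out by more than 24 mm, the plunger is back up (within 3 mm), the lock tab stands clear (over 0.95 rad), and the duster stands upright and at rest within 30 mm of where it was (value of joint pressure_pin above 0.024 m and value of joint plunger below 0.003 m and value of joint lock_tab above 0.95 rad and distance of air_duster from where it was at the start of the episode below 0.03 m and angle between air_duster's own z axis and vertical below 0.03 rad and linear speed of air_duster below 0.02 m/s); the robot touches nothing.
It fails at once if the duster is lifted (height (world z) of air_duster above 0.012 m).
It fails at once if the duster is tipped by more than about 9 degrees (angle between air_duster's own z axis and vertical above 0.15 rad).
It fails at once if the duster is shoved more than 30 mm (distance of air_duster from where it was at the start of the episode above 0.03 m).
It fails at once if the fingers or the arm touch the pressure pin (contact force between any of the fingers, the arm and pressure_pin_c0 above 0.3 N or contact force between any of the fingers, the arm and pressure_pin_c1 above 0.3 N).
It fails at once if another thing on the desk is moved more than 20 mm (distance of any of gel_bottle, clip_box, sticky_pad, staples_box, phone_dock from where it was at the start of the episode above 0.02 m).
It also fails if it takes over 58 s, if anything falls off the work surface, if the arm or the gripper's body presses on something with over 40 N, if the wrist force passes 120 N, or if a joint passes its speed limit or range.

## Working session

There is one attempt and no reset: what is moved stays moved. The work goes in short steps, Python scripts to look and compute and a tool call to move; the robot and the scene stay as the last step left them, time stands still between calls to the robot, and variables do not carry over. Pictures are saved under pics/ and viewed, at most 10 in all, crops included, and the job is handed in when it is done.

```bash
ls; mkdir -p pics; python3 - <<'E'
from station import arm, vision, read_state
import cv2,numpy as np
s=read_state();print(s['time_s'],s['tool_pos'],s['orientation'],s['gripper_width'])
for n in("scene","top"):
    f=vision.grab_frame(n);cv2.imwrite(f'pics/{n}0.png',f[:,:,::-1]);c=vision.camera_info(n)
    print(n,c['mtx'].tolist(),np.round(c['R'],4).tolist(),c['t'])
E
```

```text
pics
station.py
0.0 [238.80112943 630.86810837 218.77728628] [-7.69496045e-05  1.79952126e-01  9.83675152e-01 -6.49110883e-04] 93.9794986988493
scene [[372.6081177456167, 0.0, 254.401219784702], [0.0, 372.6081177456167, 191.34345068122508], [0.0, 0.0, 1.0]] [[-0.6067, -0.7948, -0.0144], [-0.3723, 0.3, -0.8783], [0.7024, -0.5275, -0.4779]] [378.73202602 302.49924206 664.3575608 ]
top [[482.52153047630435, 0.0, 259.4378727049322], [0.0, 482.52153047630435, 191.70416296016097], [0.0, 0.0, 1.0]] [[-0.0036, -1.0, -0.0056], [-0.9975, 0.004, -0.0704], [0.0705, 0.0053, -0.9975]] [  70.16752274  538.47660105 1320.69121766]
```

View pics/scene0.png

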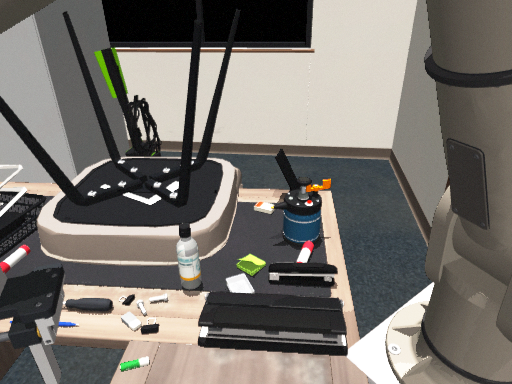

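View pics/top0.png

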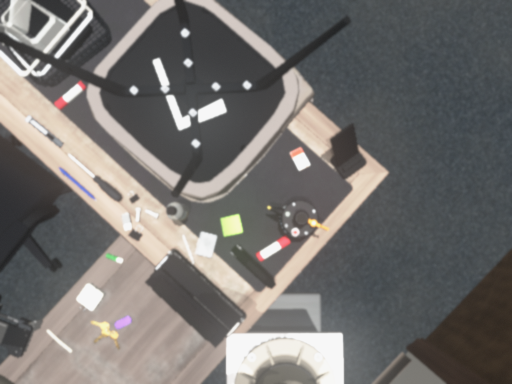

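```bash
python3 - <<'E'
import cv2,numpy as np
t=cv2.imread('pics/top0.png')[165:265,240:360];s=cv2.imread('pics/scene0.png')[140:260,240:350]
a=cv2.resize(t,None,fx=5,fy=5,interpolation=cv2.INTER_CUBIC)
cv2.imwrite('pics/t1.png',a)
cv2.imwrite('pics/s1.png',cv2.resize(s,None,fx=5,fy=5,interpolation=cv2.INTER_CUBIC))
E
```

```text
(no output)
```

View pics/t1.png

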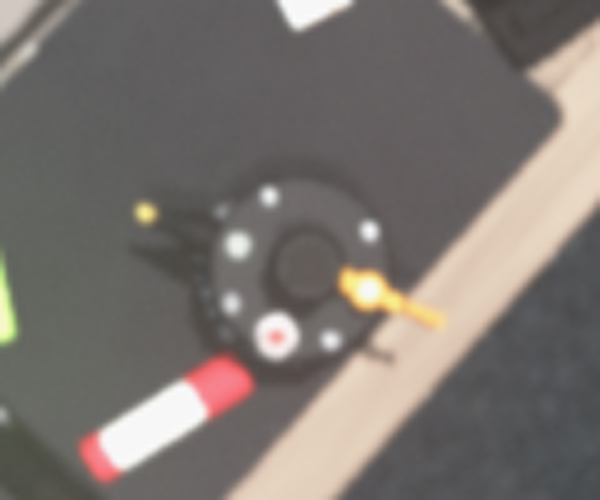

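View pics/s1.png

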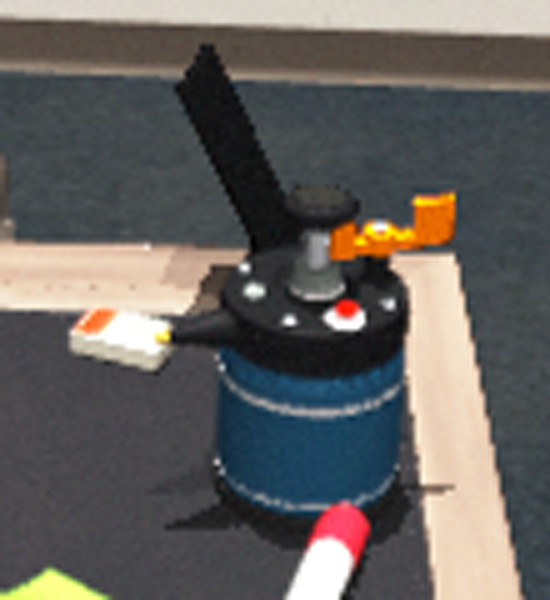

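```bash
cat > h.py <<'E'
from station import arm, vision, read_state
import numpy as np
def bp(n,u,v,z):
    c=vision.camera_info(n);R=np.array(c['R']);t=np.array(c['t'])
    d=R.T@np.linalg.solve(c['mtx'],[u,v,1.]);o=-R.T@t
    return (o+d*(z-o[2])/d[2])[:2]
E
python3 - <<'E'
from h import *
T=lambda x,y,z:bp("top",(x+.5)/5-.5+240,(y+.5)/5-.5+165,z)
S=lambda x,y,z:bp("scene",(x+.5)/5-.5+240,(y+.5)/5-.5+140,z)
cap=T(308,263,172);print('cap',cap,S(322,195,172))
for n,p in dict(hinge=T(368,289,140),pin=T(276,336,127),noz=T(145,213,106),earout=T(441,321,161),earin=T(397,303,161),sEarL=S(415,200,161.5),sEarR=S(455,193,161.5),pinS=S(347,309,127)).items():
    d=p-cap;print(n,p,np.hypot(*d),np.degrees(np.arctan2(d[1],d[0])))
E
```

```text
cap [464.94198749 -34.75285701] [463.32329386 -35.39176176]
hinge [452.33639368 -67.35455403] 34.95385020870031 -111.1392198259345
pin [428.79383062 -21.80394387] 38.397442577248086 160.29157215269808
noz [492.27427233  44.06328315] 83.42084717673558 70.87420202540333
earout [ 436.31117845 -100.95115275] 72.12445899550251 -113.38851606348558
earin [445.24857258 -79.36687231] 48.76721186321406 -113.81751085823089
sEarL [444.53680139 -82.92683318] 52.317335561986006 -112.95619449507734
sEarR [ 437.28002901 -104.4785944 ] 75.01241498738617 -111.63947611130357
pinS [428.74514731 -22.00862048] 38.37481992023537 160.60377856751367
```

The top crop shows the cap at (308,263), the hinge at (368,289), the pin at (276,336) and the ear out to (441,321). That puts the duster axis near (464,-35) with yaw about -20°, so the tool's x and y axes are already parallel to its -x and +y. I'll go round the chair and bottle at small radius with the fingers closed.

Careful with the scale: shifts go in shares of 0.8 m and turns go in shares of 4 rad. That gives: -310 mm / 800 = -0.3875, -280 mm / 800 = -0.35.

Request:
jog_arm(segments=[{"tx":-0.0338, "ty":-0.0525, "tz":-0.0125}, {"tx":-0.0675, "ty":-0.105, "tz":-0.025}, {"tx":-0.1, "ty":-0.1575, "tz":-0.0375}, {"tx":-0.1338, "ty":-0.21, "tz":-0.05}, {"tx":-0.1675, "ty":-0.2625, "tz":-0.05}, {"tx":-0.2, "ty":-0.3125, "tz":-0.05}, {"tx":-0.2438, "ty":-0.35, "tz":-0.05}, {"tx":-0.2875, "ty":-0.3875, "tz":-0.05}], aperture=0, clamp_n=10)

```text
time_s: 1.1
tool_pos: [344.6, 258.4, 259.5]
orientation: [-0.0, 0.18, 0.984, 0.0]
wrist_force: [0.1, 0.2, 0.1]
gripper_width: 17.4
gripper_force: 0.0
```

```bash
python3 -c "
from h import *
s=read_state();print(s['joint_positions'])
print(bp('top',172,195,400),bp('top',178,212,160),bp('top',345,135,150))"
```

```text
[-1.05683626 -0.03717033  0.25898141  2.08430888  0.01047357  1.0929999
  0.40633871]
[505.97383523 239.81289975] [479.15946955 269.45002589] [ 672.08067561 -149.01694896]
```

In the tool's units: -270 mm / 800 = -0.3375, -160 mm / 800 = -0.2.

Request:
jog_arm(segments=[{"tx":-0.0438, "ty":-0.0375}, {"tx":-0.0875, "ty":-0.075}, {"tx":-0.13, "ty":-0.1125}, {"tx":-0.1713, "ty":-0.1488}, {"tx":-0.2, "ty":-0.2}, {"tx":-0.2313, "ty":-0.25}, {"tx":-0.2625, "ty":-0.3}, {"tx":-0.2838, "ty":-0.3375}])

```text
time_s: 2.1
tool_pos: [460.9, -74.9, 259.5]
orientation: [0.0, 0.181, 0.984, 0.0]
wrist_force: [-0.4, 0.2, -0.4]
gripper_width: 0.7
gripper_force: 0.0
```

```bash
python3 -c "
from h import *
s=read_state();print(s['joint_positions'])"
```

```text
[-0.66421246  0.0187084   0.71074288  2.03672499 -0.01376235  1.09066758
  1.260559  ]
```

Request:
jog_arm(segments=[{"tx":-0.0175, "ty":-0.0325}, {"tx":-0.0175, "ty":-0.0325, "tz":0.0375}, {"tx":-0.0175, "ty":-0.0325, "tz":0.075}, {"tx":-0.0175, "ty":-0.0325, "tz":0.075}])

```text
time_s: 2.6
tool_pos: [463.6, -102.3, 198.1]
orientation: [-0.002, 0.18, 0.984, -0.001]
wrist_force: [0.4, 0.4, -0.5]
gripper_width: 0.7
gripper_force: 0.0
```

```bash
python3 - <<'E'
from h import *
import cv2
s=read_state();c=vision.camera_info("wrist");f=vision.grab_frame("wrist")
print(s['tool_pos'])
for n,p in dict(cap=(464.3,-35,172),hinge=(452.5,-67,138),pin=(429.5,-22.3,127),ear=(442,-94,161.5),tip=(*s['tool_pos'][:2],s['tool_pos'][2]-14)).items():
    q=np.array(c['mtx'])@(np.array(c['R'])@p+c['t']);print(n,q[:2]/q[2])
cv2.imwrite('pics/w1.png',f[:,:,::-1])
E
```

```text
[ 463.56206526 -102.32158188  198.1332382 ]
cap [348.05729737 186.975237  ]
hinge [293.59002335 178.08538702]
pin [333.95140128 131.24896097]
ear [258.26489416 183.84367444]
tip [257.99875589 224.14598069]
```

View pics/w1.png

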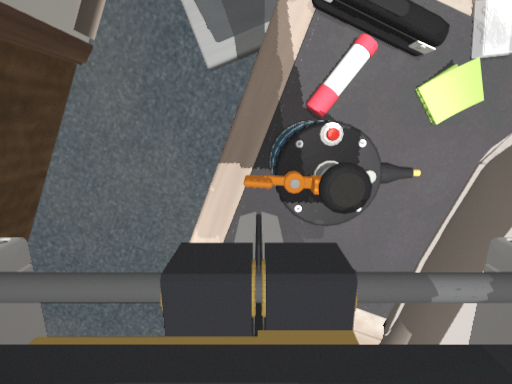

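In the tool's units: 39 mm / 800 = 0.0488, 30 mm / 800 = 0.0375.

Request:
jog_arm(segments=[{"tz":0.0188}, {"tz":0.0375}, {"tz":0.0488}, {"tz":0.0488}, {"tz":0.0488}])

```text
time_s: 3.28
tool_pos: [465.1, -102.4, 160.7]
orientation: [0.0, 0.18, 0.984, -0.0]
wrist_force: [1.1, 0.1, 0.7]
gripper_width: 0.2
gripper_force: 0.0
```

Request:
jog_arm(segments=[{"tx":0.005}, {"tx":0.01}, {"tx":0.015}, {"tx":0.02}, {"tx":0.025}, {"tx":0.03, "ty":0.0013}, {"tx":0.035, "ty":0.0025}, {"tx":0.0388, "ty":0.005}])

```text
time_s: 4.28
tool_pos: [437.2, -87.4, 160.6]
orientation: [0.0, 0.18, 0.984, -0.0]
wrist_force: [1.9, -1.0, 0.9]
gripper_width: 0.9
gripper_force: 1.1
```

```bash
python3 - <<'E'
from h import *
import cv2
f=vision.grab_frame("wrist");cv2.imwrite('pics/w2.png',f[:,:,::-1])
E
```

```text
(no output)
```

View pics/w2.png

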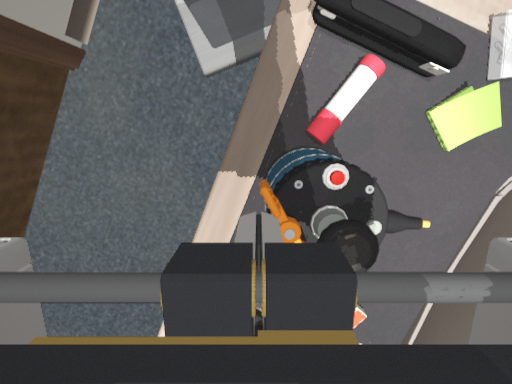

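In the tool's units: 4 mm / 800 = 0.005, 3 mm / 800 = 0.0038.

Request:
jog_arm(segments=[{"tx":0.0025, "ty":0.0025}, {"tx":0.0038, "ty":0.005}, {"tx":0.0038, "ty":0.005}, {"tx":0.0038, "ty":0.005}])

```text
time_s: 4.82
tool_pos: [435.9, -82.7, 160.4]
orientation: [-0.0, 0.18, 0.984, -0.0]
wrist_force: [1.7, 1.2, 1.1]
gripper_width: 0.5
gripper_force: 0.6
```

Request:
jog_arm(segments=[{"tx":-0.0025, "ty":-0.005}, {"tx":-0.0075, "ty":-0.015}, {"tx":-0.0188, "ty":-0.025, "tz":-0.025}, {"tx":-0.0188, "ty":-0.025, "tz":-0.075}, {"tx":-0.0188, "ty":-0.025, "tz":-0.075}])

```text
time_s: 5.45
tool_pos: [444.1, -107.6, 222.5]
orientation: [0.002, 0.18, 0.984, 0.001]
wrist_force: [0.5, 0.1, -0.5]
gripper_width: 0.7
gripper_force: 0.0
```

```bash
python3 - <<'E'
from h import *
import cv2
f=vision.grab_frame("wrist");g=vision.grab_frame("top")[165:265,240:360]
c=vision.camera_info("wrist");s=read_state();print(s['tool_pos'])
f=cv2.resize(f[:300],None,fx=1.0,fy=1.0);g=cv2.resize(g,(360,300),interpolation=cv2.INTER_CUBIC)
cv2.imwrite('pics/w3.png',np.hstack([f[:,100:],g])[:,:,::-1])
E
```

```text
[ 442.78374767 -106.93962073  220.32505876]
```

View pics/w3.png

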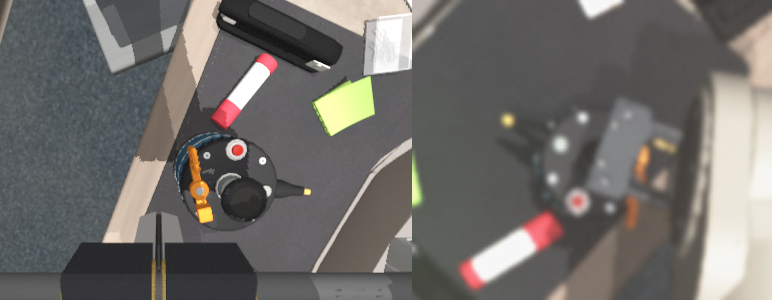

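```bash
python3 - <<'E'
from h import *
c=vision.camera_info("wrist");s=read_state();print(s['time_s'],s['tool_pos'])
for z in (172,):
    b=bp("wrist",343,200,z);p=bp("wrist",337,150,126);h=bp("wrist",300,191,140);n=bp("wrist",407,192,106)
    print(b,p,h,n)
    tx=np.array([-.935,.354]);ty=np.array([.354,.935])
    d=(b+[464.3,-35])/2-s['tool_pos'][:2];print(d@tx,d@ty)
E
```

```text
5.55 [ 442.78374767 -106.93962073  220.32505876]
[459.82223058 -41.26334994] [429.0708826  -23.66622062] [449.93287713 -68.96468579] [499.80164949  35.93340169]
6.333674069945598 71.15961742374171
```

```bash
python3 - <<'E'
from h import *
import cv2
s=read_state();c=vision.camera_info("wrist");f=vision.grab_frame("wrist")
print(s['tool_pos'],s['time_s'])
K=np.array(c['mtx']);print(K[0],K[1])
g=cv2.resize(f[120:240,265:425],None,fx=5,fy=5,interpolation=cv2.INTER_CUBIC)
g=np.clip((g/255.)**.5*255,0,255).astype(np.uint8).copy()
for p in ((464.3,-35,172),(429.5,-22.3,125),(452.5,-67,138)):
    q=K@(np.array(c['R'])@p+c['t']);q=q[:2]/q[2];print(q)
    cv2.drawMarker(g,tuple(int(v) for v in ((q-[265,120])*5+2)),(0,255,0),cv2.MARKER_CROSS,20,1)
cv2.imwrite('pics/w4.png',g[:,:,::-1])
E
```

```text
[ 442.78374767 -106.93962073  220.32505876] 5.55
[278.92453609   0.         258.27967638] [  0.         278.92453609 189.90724704]
[352.18177635 202.38488159]
[338.25034199 149.80558083]
[302.61914604 192.28557191]
```

View pics/w4.png

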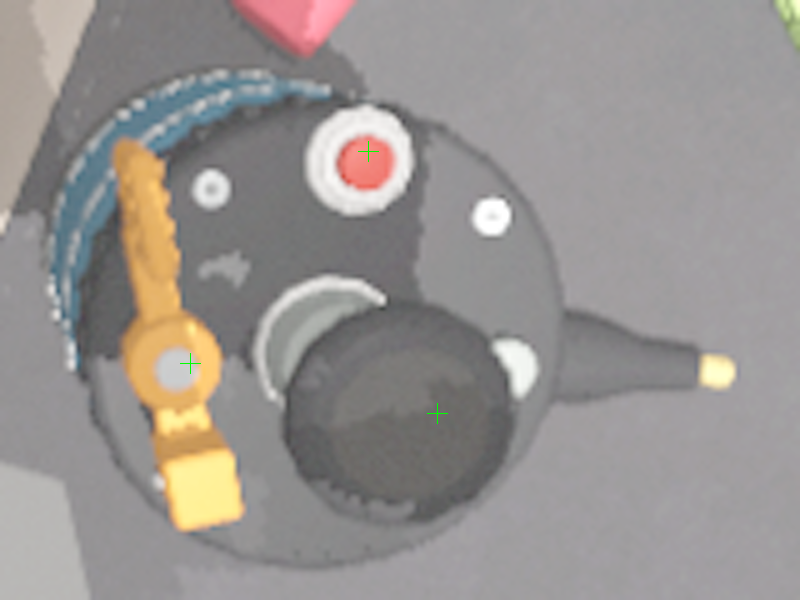

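Tab is clear at about 1.2 rad; the cap is about 73 mm along tool y. Next I move over it and make a first careful stroke.

In the tool's units: 73 mm / 800 = 0.0913, 60 mm / 800 = 0.075.

Request:
jog_arm(segments=[{"tx":0.0025, "ty":0.0375}, {"tx":0.0063, "ty":0.075}, {"tx":0.0075, "ty":0.0913}, {"tx":0.0075, "ty":0.0913, "tz":0.0188}, {"tx":0.0075, "ty":0.0913, "tz":0.0375}, {"tx":0.0075, "ty":0.0913, "tz":0.0375}])

```text
time_s: 6.35
tool_pos: [461.9, -37.4, 188.9]
orientation: [-0.001, 0.181, 0.984, -0.001]
wrist_force: [-0.1, 0.8, 0.6]
gripper_width: 0.3
gripper_force: 0.0
```

Request:
jog_arm(segments=[{"tz":0.01}, {"tz":0.0175}, {"tz":0.0238}, {"tz":0.0288}, {"tz":0.0313}, {"tz":0.0313}])

```text
time_s: 7.1
tool_pos: [463.4, -37.1, 166.2]
orientation: [0.0, 0.18, 0.984, 0.0]
wrist_force: [-6.7, -2.5, 19.8]
gripper_width: 0.9
gripper_force: 10.1
```

In the tool's units: -25 mm / 800 = -0.0313, -14 mm / 800 = -0.0175.

Request:
jog_arm(segments=[{"tz":-0.015}, {"tz":-0.0313}, {"tz":-0.0313}, {"tz":-0.0313}, {"tz":-0.0175}, {"tz":-0.0075}, {"tz":-0.0013}, {"tz":-0.0013}])

```text
time_s: 8.1
tool_pos: [463.6, -36.3, 166.2]
orientation: [0.0, 0.18, 0.984, 0.0]
wrist_force: [-1.5, 0.5, 13.0]
gripper_width: 0.0
gripper_force: 6.9
```

Request:
jog_arm(segments=[{"tz":-0.015}, {"tz":-0.03}, {"tz":-0.03}, {"tz":-0.05}, {"tz":-0.075}, {"ty":-0.0375, "tz":-0.075}, {"tx":-0.0063, "ty":-0.0913, "tz":-0.075}, {"tx":-0.0063, "ty":-0.0913, "tz":-0.075}])

```text
time_s: 9.1
tool_pos: [440.7, -108.6, 225.7]
orientation: [-0.0, 0.182, 0.983, -0.0]
wrist_force: [0.1, 0.0, -0.5]
gripper_width: 0.3
gripper_force: 0.0
```

```bash
python3 - <<'E'
from h import *
import cv2
f=vision.grab_frame("wrist")
g=cv2.resize(f[120:240,265:425],None,fx=5,fy=5,interpolation=cv2.INTER_CUBIC)
cv2.imwrite('pics/w5.png',g[:,:,::-1])
E
```

```text
(no output)
```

View pics/w5.png

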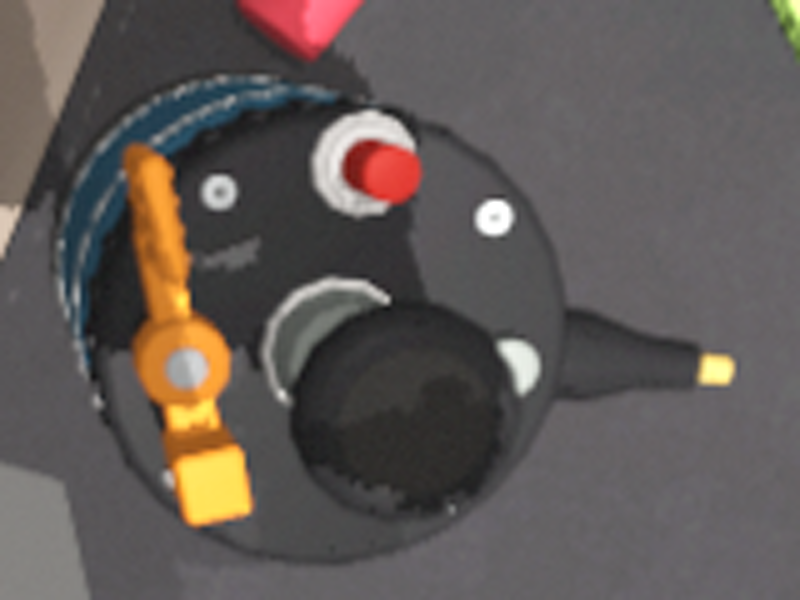

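The pin rose after two strokes (red rod now clearly out of its collar at (383,172)), and the tab is still clear. Repeating strokes.

In the tool's units: 73 mm / 800 = 0.0913, 61 mm / 800 = 0.0763.

Request:
jog_arm(segments=[{"tx":0.0038, "ty":0.05}, {"tx":0.0063, "ty":0.0913, "tz":0.025}, {"tx":0.0063, "ty":0.0913, "tz":0.0463}, {"tx":0.0063, "ty":0.0913, "tz":0.0575}, {"tx":0.0063, "ty":0.0913, "tz":0.0675}, {"tx":0.0063, "ty":0.0913, "tz":0.0738}, {"tx":0.0063, "ty":0.0913, "tz":0.0763}, {"tx":0.0063, "ty":0.0913, "tz":0.0763}])

```text
time_s: 10.15
tool_pos: [463.9, -34.7, 166.3]
orientation: [0.0, 0.18, 0.984, 0.001]
wrist_force: [-5.6, 9.4, 26.9]
gripper_width: 0.9
gripper_force: 13.3
```

Request:
jog_arm(segments=[{"tz":-0.015}, {"tz":-0.0313}, {"tz":-0.0313}, {"tz":-0.0313}, {"tz":-0.0175}, {"tz":-0.0075}, {}, {}])

```text
time_s: 11.15
tool_pos: [463.6, -36.4, 165.9]
orientation: [-0.0, 0.18, 0.984, 0.0]
wrist_force: [-9.0, 1.6, 36.5]
gripper_width: 0.5
gripper_force: 18.1
```

Request:
jog_arm(segments=[{"tz":-0.015}, {"tz":-0.0313}, {"tz":-0.0313}, {"tz":-0.0313}, {"tz":-0.0175}, {"tz":-0.0075}, {}, {}])

```text
time_s: 12.15
tool_pos: [463.6, -36.4, 165.9]
orientation: [-0.0, 0.18, 0.984, 0.0]
wrist_force: [-11.0, 1.3, 39.2]
gripper_width: 0.6
gripper_force: 19.3
```

Request:
jog_arm(segments=[{"tz":-0.015}, {"tz":-0.03}, {"tz":-0.03}, {"tz":-0.05}, {"tz":-0.075}, {"ty":-0.0375, "tz":-0.075}, {"tx":-0.0063, "ty":-0.0913, "tz":-0.075}, {"tx":-0.0063, "ty":-0.0913, "tz":-0.075}])

```text
time_s: 13.15
tool_pos: [440.7, -108.6, 224.6]
orientation: [-0.0, 0.182, 0.983, -0.0]
wrist_force: [0.6, 1.0, 0.3]
gripper_width: 0.4
gripper_force: 0.0
```

```bash
python3 - <<'E'
from h import *
import cv2
f=vision.grab_frame("wrist")
g=cv2.resize(f[120:240,265:425],None,fx=5,fy=5,interpolation=cv2.INTER_CUBIC)
cv2.imwrite('pics/w6.png',g[:,:,::-1])
E
```

```text
(no output)
```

View pics/w6.png

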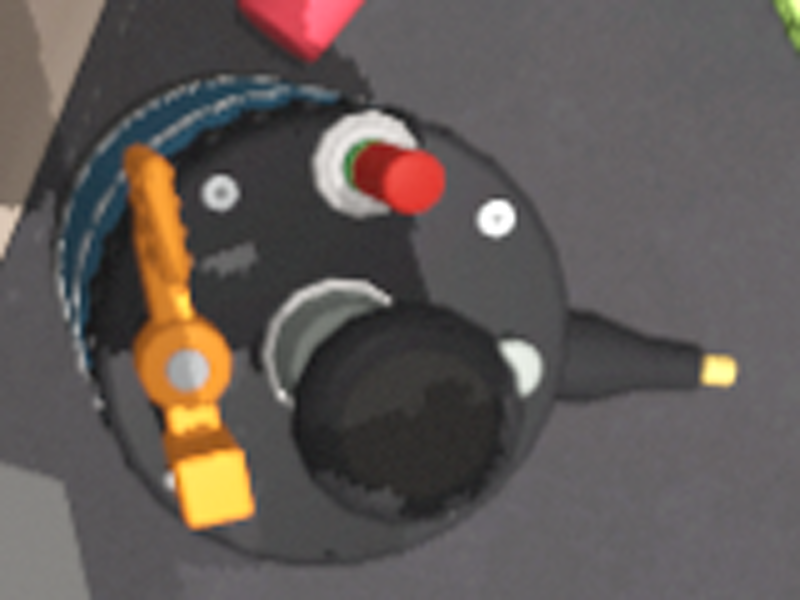

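The green band shows at the pin's foot (355,165), so the pin is fully out. I'll add one gentle stroke as insurance, then hand in.

In the tool's units: 73 mm / 800 = 0.0913, 59 mm / 800 = 0.0738.

Request:
jog_arm(segments=[{"tx":0.0038, "ty":0.05}, {"tx":0.0063, "ty":0.0913, "tz":0.025}, {"tx":0.0063, "ty":0.0913, "tz":0.045}, {"tx":0.0063, "ty":0.0913, "tz":0.0563}, {"tx":0.0063, "ty":0.0913, "tz":0.0663}, {"tx":0.0063, "ty":0.0913, "tz":0.0713}, {"tx":0.0063, "ty":0.0913, "tz":0.0738}, {"tx":0.0063, "ty":0.0913, "tz":0.0738}])

```text
time_s: 14.2
tool_pos: [463.6, -35.0, 166.7]
orientation: [0.0, 0.18, 0.984, 0.001]
wrist_force: [-2.0, 6.2, 13.3]
gripper_width: 0.6
gripper_force: 6.4
```

Request:
jog_arm(segments=[{"tz":-0.015}, {"tz":-0.03}, {"tz":-0.03}, {"tz":-0.0625}, {"tz":-0.1}, {"tz":-0.1}, {"tz":-0.1}, {"tz":-0.1}])

```text
time_s: 15.2
tool_pos: [462.6, -36.3, 245.5]
orientation: [-0.001, 0.18, 0.984, -0.0]
wrist_force: [0.4, -0.1, -0.3]
gripper_width: 0.8
gripper_force: 0.0
```

```bash
python3 -c "
from station import arm, vision, read_state
print(arm.job_done())"
```

```text
the job is handed in; nothing more can be done
None
```

I swung the lock tab clear (about 1.2 rad) and pumped the plunger six full strokes; the pin is fully out with its green band showing, and the job was handed in at about 15 s with the plunger released and the arm clear (no verdict was returned).

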